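Swap flask and dropper bottle between two trays and pile their spacer plates

ROBOT

A 6-joint arm with a two-finger parallel gripper is mounted at the origin on the work surface; the furniture and walls round the work are solid. World frame = base frame: x ahead of the robot, y to its left, z up, the work surface at z = 0. Lengths are in m, angles in rad, forces in N, time in s.
With the tool pointing down it reaches from about 0.25 to 0.85 m from the base axis. Payload 12.5 kg.
Tool frame: the origin (TCP) lies where the fingers leave the gripper's body, on its centre line; the fingertips stand 84 mm ahead of it and the grasp point (between the pads) lies 65 mm ahead of it (env.pinch_z is the distance from the TCP to the grasp point, in m); z points along the fingers, y is the line along which they close (so a half turn about z gives the same grasp; the last joint's range is limited). The gripper opens to 93 mm and grips with 3 to 60 N. Pads are 15 mm wide; open, the fingers measure 128 mm over their backs; the gripper's body (75 mm by 188 mm) begins 65 mm behind the grasp point.
Start: joints at [-1.211, 0.351, 1.652, -0, 1.139, -0.085], TCP at [0.237, -0.496, 0.303] pointing down, gripper open.
Joint ranges: [-2.75, 2.75], [-0.79, 2.1], [0.01, 2.65], [-1.57, 4.71], [0.07, 3.14], [-2.87, 2.87]. Speed limits (rad/s): [2.22, 2.22, 2.79, 3.14, 3.14, 3.14].

INTERFACE

Orientations are given as a unit quaternion [x, y, z, w].
In Python, from workcell import env gives the robot as it stands.
- The arm moves only by the tool arm_command, never from a script. Its argument "steps" is a list of rows, each a list of 7 numbers: the shift along the tool's x, y, z in mm, then the turn, a rotation vector about the tool's x, y, z in rad, then the closure, from 0 (fully open) to 1 (shut). In form: [[tx, ty, tz, rx, ry, rz, jaw], ...]. A call has 1 to 20 rows; each row is the pose to reach, as a shift and turn from the pose commanded when the call began, along the tool's axes at that moment; what a row does not reach only later rows make up. A row lasts 1/12 s, in which the tool goes at most 41.7 mm and 7.16 degrees, less where a joint would pass 70% of its speed; a pose out of reach is approached as far as the arm can. A call with a gripper value outside its range is refused whole. The fingers move at their own pace and stop on an object; "squeeze" is the grip in N (left out, the last holds). Time passes only in rows, so rows that repeat a pose let the fingers close. It gives the time, the measured TCP pose, the force, the opening and the grip force at its end, in the units of the state.
- env.observe(): the state, without advancing time (a new reading comes with each control period).
- env.snapshot(name): name is "scene" or "top" or "wrist"; returns a dict with "img" (400x640x3 uint8, blue, green, red), "z_map" (400x640 float32, m along the optical axis (not along the pixel's ray), 0 where there is no reading), "vfov" (degrees; the focal length in pixels is half the picture's height over the tangent of half this angle, whatever the lens; pixels are square), "cx", "cy" (the principal point, pixels), "dist" ([k1, k2, p1, p2, k3] as OpenCV has them; the pictures are not rectified), "pose" (4x4, takes a point from camera to world coordinates). Camera axes: x right, y up, looking along -z (the intrinsics and any distortion apply to the point x, -y, -z); pixel columns grow to the right and rows downward; lengths in m; the calibration is good to about 2 mm. A picture is of the moment at which its call begins.
- env.job_done(): hands the job in; it is judged then, once.
The state is a dict: "clock": time; "joint_pos": joint angles; "dq": joint speeds; "joint_efforts": joint torques, N m; "tool_pos": TCP position; "tool_rot": TCP orientation; "ft_force": force on the tool from outside, world axes, zero at the start; "ft_torque": the same for the moment, N m; "gripper_width": finger opening in m; "grasp_force": force on a finger pad.
Only numpy, scipy, OpenCV 4.12 (cv2) and the standard library are available. Lean on these libraries where they do the work, as an engineer would, in place of code of your own. Each camera call takes 0.05 s, during which the arm holds its last target. There are 200 camera calls.

TASK

The aluminium flask and the white dropper bottle are in each other's tray: make them change places, so that the flask stands in the middle of the round tray and the dropper bottle in the middle of the square tray, both directly on the tray floor. Take out the two grey spacer plates they stand on and pile them on the plate rest, the large one below, lying centred along the rest, and the small one squarely on its middle. Keep flask and bottle upright throughout (the cork coaster is free for parking something on the way) and leave the black meter and the black-capped vial alone.

Things in the scene. Friction and masses are not known exactly. Their poses are not given: they have to be found in the camera images.
- flask: Grey aluminium flask (the one in the square tray; any other flask or bottle about is mere clutter), loose, 0.19 kg, stands upright: round body 62 mm across and 109 mm high, above it a neck with black screw stopper, 22 mm across, up to 148 mm (good to grip 134 mm above the underside). Origin: centre of its underside; z up its axis. At the start it stands on the large plate, in the square tray.
- dropper: Small white dropper bottle, loose, 0.02 kg, upright: round body 27 mm across and 45 mm high, pointed cap up to 62 mm (the cap cannot be gripped: hold the body). Origin: centre of its underside; z up its axis. At the start it stands on the small plate, in the round tray.
- large_plate: Large grey rigid spacer plate, loose, 0.12 kg, 120 mm long (its x) by 66 mm wide (its y) by 8 mm thick. Origin: centre of its underside; z up. At the start it lies on the floor of the square tray with the flask on it, its length nearly along the tray's x.
- small_plate: Small grey rigid spacer plate, loose, 0.06 kg, 80 mm long (its x) by 50 mm wide (its y) by 8 mm thick. Origin: centre of its underside; z up. At the start it lies on the floor of the round tray with the dropper bottle on it.
- square_tray: White square tray with two small steel wire handles, fixed, 160 x 160 mm outside, rim 12 mm high and 5 mm thick, flat floor 5 mm above its origin. The handles stick out to 92 mm from the middle on its +y and -y sides. Origin: centre of its underside.
- round_tray: White round tray, fixed, 170 mm across outside, rim 12 mm high and 4 mm thick, flat floor 5 mm above its origin. Origin: centre of its underside.
- plate_rest: Plate rest, fixed: aluminium base board 120 mm (its x) by 80 mm (its y) by 4 mm with two black rubber bearers across it, 64 mm long, 10 mm wide, at x = -36 and +36 mm, tops 14 mm above its origin. A plate lies across both bearers, its length along the rest's x. Empty at the start. Origin: centre of its underside.
- coaster: Round cork coaster, fixed, 100 mm across, flat top 5 mm above its origin; empty at the start, a free spot to park something. Origin: centre of its underside.
- meter: Bystander, loose, to be left alone: black hand-held meter lying flat, 150 mm (its x) by 62 mm (its y) by 36 mm high. Origin: centre of its underside.
- vial: Bystander, loose, to be left alone: clear round vial with black cap, standing, 25 mm across, 61 mm high. Origin: centre of its underside.
Things that resemble listed ones, but are neither listed nor needed, are in the scene too. Of the things that look like the plate_rest, take the one that is farthest to the robot's left at the start.

How it is judged:
At the end, for the whole second after the job is handed in: Flask upright on the round tray's floor, dropper bottle upright on the square tray's floor, large plate on the rest's bearers, small plate on the large one: each within 15 mm of the centre, plates within 0.2 rad of the lengthwise direction below them, all at rest (horizontal distance between flask and round_tray below 0.015 m and z of flask in the frame of round_tray between 0.002 and 0.008 m and angle between each of flask, dropper's own z axis and vertical below 0.1 rad and horizontal distance between dropper and square_tray below 0.015 m and z of dropper in the frame of square_tray between 0.002 and 0.008 m and horizontal distance between large_plate and plate_rest below 0.015 m and z of large_plate in the frame of plate_rest between 0.011 and 0.017 m and angle between the x axis of large_plate and the x axis of plate_rest, either way round below 0.2 rad and horizontal distance between small_plate and large_plate below 0.015 m and z of small_plate in the frame of large_plate between 0.005 and 0.011 m and angle between the x axis of small_plate and the x axis of large_plate, either way round below 0.2 rad and linear speed of each of flask, dropper, large_plate, small_plate below 0.02 m/s); the robot touches nothing.
It fails at once if The flask is tipped by more than about 35 degrees (angle between flask's own z axis and vertical above 0.6 rad).
It fails at once if The dropper bottle is tipped by more than about 35 degrees (angle between dropper's own z axis and vertical above 0.6 rad).
It fails at once if The meter is moved by more than 20 mm (distance of meter from where it was at the start of the episode above 0.02 m).
It fails at once if The vial is moved by more than 20 mm (distance of vial from where it was at the start of the episode above 0.02 m).
It also fails if it takes over 128 s, if anything falls off the work surface, if the arm or the gripper's body presses on something with over 40 N, if the wrist force passes 120 N, or if a joint passes its speed limit or range.

## Working session

There is one attempt and no reset: what is moved stays moved. The work goes in short steps, Python scripts to look and compute and a tool call to move; the robot and the scene stay as the last step left them, time stands still between calls to the robot, and variables do not carry over. Pictures are saved under pics/ and viewed, at most 14 in all, crops included, and the job is handed in when it is done.

Besides the shell and the picture viewer there is one more tool, called after ">>>" as name(argument=value, ...) on one line, values as JSON. arm_command: Moves the arm, as the interface text tells. Its arguments: {"type":"object","properties":{"steps":{"type":"array"},"squeeze":{"type":"number"}},"required":["steps"]}

```bash
mkdir -p pics && cat > h.py <<'E'
import numpy as np, cv2
from workcell import env
def K(s):
    f=200/np.tan(np.radians(s["vfov"])/2)
    return np.array([[f,0,s["cx"]],[0,f,s["cy"]],[0,0,1.]])
def rays(s,px):
    u=cv2.undistortPoints(np.array(px,float).reshape(-1,1,2),K(s),np.array(s["dist"],float)).reshape(-1,2)
    return np.c_[u[:,0],-u[:,1],-np.ones(len(u))]
def onplane(s,px,z):
    P=np.array(s["pose"]);d=rays(s,px)@P[:3,:3].T;o=P[:3,3]
    return o+d*((z-o[2])/d[:,2])[:,None]
def cloud(s):
    v,u=np.mgrid[0:400,0:640];r=rays(s,np.c_[u.ravel(),v.ravel()])
    P=np.array(s["pose"]);p=(r*s["z_map"].reshape(-1,1))@P[:3,:3].T+P[:3,3]
    p[s["z_map"].ravel()==0]=np.nan
    return p.reshape(400,640,3)
E
python3 - <<'E'
from h import *
import pickle
for n in("scene","top"):
    s=env.snapshot(n);cv2.imwrite(f"pics/{n}0.png",s["img"]);pickle.dump(s,open(n+"0.pkl","wb"))
    print(n,s["vfov"],s["cx"],s["cy"],s["dist"],np.round(s["pose"],3).tolist())
print(env.observe(),env.pinch_z)
E
```

```text
scene 44.40080888861292 320.00817823860103 193.0221846236059 [0.00092791 0.         0.         0.         0.        ] [[0.533, 0.476, -0.7, -0.505], [-0.846, 0.3, -0.441, -0.585], [0.001, 0.827, 0.563, 0.825], [0.0, 0.0, 0.0, 1.0]]
top 45.14262038525699 320.75162617200004 197.30844802778591 [-0.04348067  0.          0.          0.          0.        ] [[0.006, 0.985, -0.171, 0.152], [-1.0, 0.006, 0.001, -0.0], [0.002, 0.171, 0.985, 1.629], [0.0, 0.0, 0.0, 1.0]]
{'clock': 0.1, 'joint_pos': array([-1.21060378e+00,  3.51193795e-01,  1.65235084e+00, -4.79038863e-07,
        1.13909624e+00, -8.46007360e-02]), 'dq': array([ 0.00042879,  0.00022317, -0.00257677, -0.00267638, -0.00048189,
        0.0006029 ]), 'joint_efforts': array([ 2.36579981e-03, -4.98024738e+01, -2.85699570e+01,  7.01476657e-02,
        2.38277548e-02, -5.93949039e-05]), 'tool_pos': array([ 0.23659457, -0.49626881,  0.30225247]), 'tool_rot': array([ 9.75371473e-01,  2.20567938e-01, -7.22074000e-05, -5.19112816e-04]), 'ft_force': array([ 0.76310936, -0.22216321, -0.27886898]), 'ft_torque': array([-0.00610029,  0.02496817,  0.00656312]), 'grasp_force': 0.0, 'gripper_width': 0.09271456950518814} 0.0653
```

View pics/top0.png

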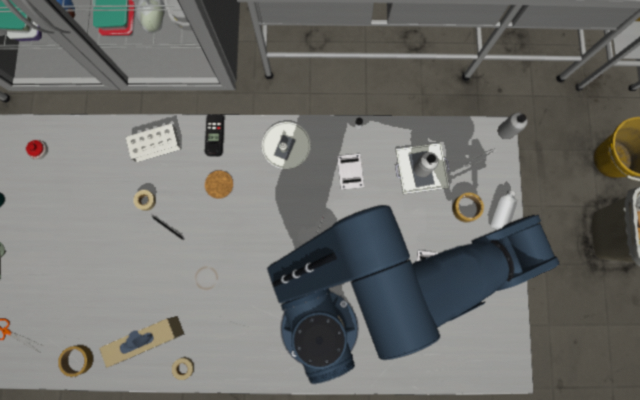

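View pics/scene0.png

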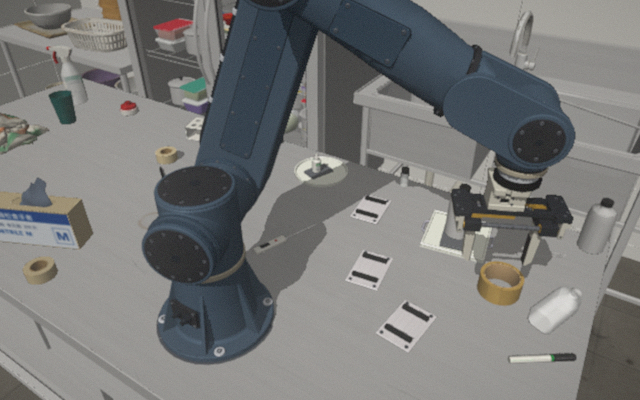

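The top view shows the square tray with the flask (421,167), the round tray with the dropper (286,145), the coaster (219,184), the meter (214,135) and the vial (360,121). The scene view shows three rests at (372,208), (370,269) and (406,325). I'll compute each one's y and enlarge the likely one.

```bash
python3 - <<'E'
from h import *
import pickle
s=pickle.load(open("scene0.pkl","rb"));t=pickle.load(open("top0.pkl","rb"))
print("rests scene",np.round(onplane(s,[(372,208),(370,269),(406,325)],0.008),3).tolist())
print("rest top",np.round(onplane(t,[(350,170),(425,258)],0.008),3).tolist())
for n,p,z in[("sq",(421,167),.008),("round",(286,145),.012),("coaster",(219,184),.005),("meter",(214,135),.036),("vial",(360,121),.061)]:
    print(n,np.round(onplane(t,[p],z),3).tolist())
c=t["img"][90:240,190:540]
a=cv2.resize(c,None,fx=2.2,fy=2.2,interpolation=cv2.INTER_CUBIC)
b=cv2.resize(s["img"][180:300,280:580],None,fx=2.2,fy=2.2,interpolation=cv2.INTER_CUBIC)
a=a[:, :660];o=np.zeros((a.shape[0]+b.shape[0],800,3),np.uint8);o[:a.shape[0],:a.shape[1]]=a;o[a.shape[0]:,:b.shape[1]]=b
cv2.imwrite("pics/crop1.png",cv2.resize(o,None,fx=.99,fy=.99) if o.shape[0]<=600 else o[:600])
E
```

```text
rests scene [[0.525, -0.11, 0.008], [0.299, -0.221, 0.008], [0.186, -0.365, 0.008]]
rest top [[0.53, -0.102, 0.008], [0.229, -0.352, 0.008]]
sq [[0.543, -0.348, 0.008]]
round [[0.617, 0.121, 0.012]]
coaster [[0.478, 0.35, 0.005]]
meter [[0.644, 0.368, 0.036]]
vial [[0.689, -0.133, 0.061]]
```

View pics/crop1.png

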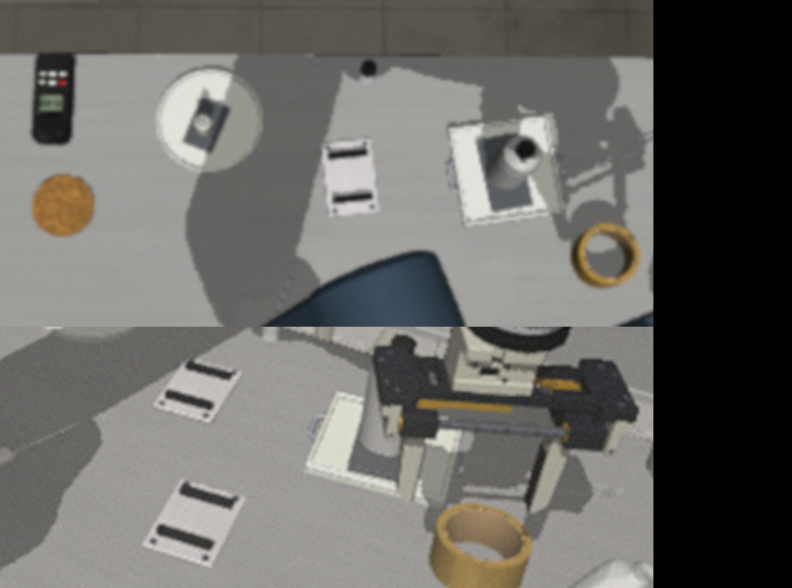

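Rest candidates by world y are (372,208) at y=-0.11, (370,269) at -0.22 and (406,325) at -0.36. The first is farthest left, and the crop confirms it is an empty rest with two bearers, so I'll use that one. The flask to take is the one standing on the plate in the square tray, not the one at (513,123). Next I'll move above the square tray for wrist views.

```bash
cat >> h.py <<'E'
from scipy.spatial.transform import Rotation as R
def go(x,y,z,yaw):
    "tool-frame shift (mm) and rz to a tool-down pose, tool x at world yaw; picks the nearer half turn"
    o=env.observe();r=R.from_quat(o["tool_rot"])
    best=min((( r.inv()*R.from_euler("z",yaw+k)*R.from_quat([1,0,0,0])).as_rotvec() for k in(0,np.pi,-np.pi)),key=np.linalg.norm)
    d=r.inv().apply(np.array([x,y,z])-o["tool_pos"])*1000
    print("shift",d.round(1),"rot",best.round(3),"rows",int(np.ceil(max(np.linalg.norm(d)/41.7,np.degrees(np.linalg.norm(best))/7.16))+1), "q6",o["joint_pos"][5].round(2))
E
python3 -c "
from h import *
go(.48,-.33,.45,0)"
```

```text
shift [ 291.3  -45.5 -147.7] rot [-0.001  0.     0.445] rows 9 q6 -0.08
```

>>> arm_command(steps=[[0,0,-148,0,0,0,0],[0,0,-148,0,0,0,0],[0,0,-148,0,0,0,0],[0,0,-148,0,0,0,0],[291,-45,-148,0,0,0.445,0],[291,-45,-148,0,0,0.445,0],[291,-45,-148,0,0,0.445,0],[291,-45,-148,0,0,0.445,0],[291,-45,-148,0,0,0.445,0],[291,-45,-148,0,0,0.445,0],[291,-45,-148,0,0,0.445,0],[291,-45,-148,0,0,0.445,0],[291,-45,-148,0,0,0.445,0]])

```text
clock: 1.18
tool_pos: [0.482, -0.3288, 0.45]
tool_rot: [1.0, 0.002, -0.0, -0.0]
ft_force: [0.2, -0.1, 0.1]
gripper_width: 0.0927
grasp_force: 0.0
```

```bash
python3 - <<'E'
from h import *
import pickle
s=env.snapshot("wrist");cv2.imwrite("pics/w1.png",s["img"]);pickle.dump(s,open("w1.pkl","wb"))
print(s["vfov"],s["dist"],np.round(s["pose"],3).tolist());o=env.observe();print(o["tool_pos"],o["clock"],o["ft_force"],(s["z_map"]>0).mean())
go(.48,.15,.45,0)
E
```

```text
68.11772260588013 [-0.02563465  0.          0.          0.          0.        ] [[0.003, 0.956, 0.293, 0.564], [-1.0, 0.003, -0.001, -0.328], [-0.002, -0.293, 0.956, 0.532], [0.0, 0.0, 0.0, 1.0]]
[ 0.48056295 -0.33004265  0.45014706] 1.2333 [-0.69327133 -0.33213282  0.07005246] 0.9960078125
shift [ 5.0e-01 -4.8e+02  4.0e-01] rot [-0.     0.001  0.002] rows 13 q6 0.89
```

View pics/w1.png

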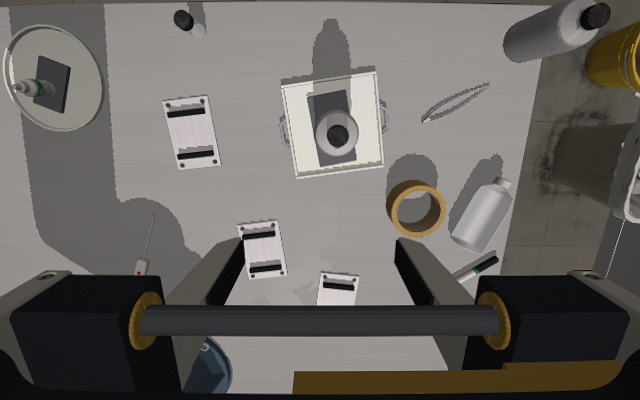

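The wrist view shows the square tray (333,125) with the flask stopper (338,135) on the plate, the chosen rest (192,132), the other two rests (262,248) and (338,290), the vial (185,20) and the round tray (52,78). Now I'll view the round tray side.

>>> arm_command(steps=[[0,-480,0,0,0,0,0],[0,-480,0,0,0,0,0],[0,-480,0,0,0,0,0],[0,-480,0,0,0,0,0],[0,-480,0,0,0,0,0],[0,-480,0,0,0,0,0],[0,-480,0,0,0,0,0],[0,-480,0,0,0,0,0],[0,-480,0,0,0,0,0],[0,-480,0,0,0,0,0],[0,-480,0,0,0,0,0],[0,-480,0,0,0,0,0],[0,-480,0,0,0,0,0],[0,-480,0,0,0,0,0],[0,-480,0,0,0,0,0]])

```text
clock: 2.48
tool_pos: [0.4801, 0.1478, 0.4507]
tool_rot: [1.0, -0.001, -0.0, 0.0]
ft_force: [-1.4, -0.1, 0.3]
gripper_width: 0.0929
grasp_force: 0.0
```

```bash
python3 - <<'E'
from h import *
import pickle
s=env.snapshot("wrist");cv2.imwrite("pics/w2.png",s["img"]);pickle.dump(s,open("w2.pkl","wb"))
E
```

```text
(no output)
```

View pics/w2.png

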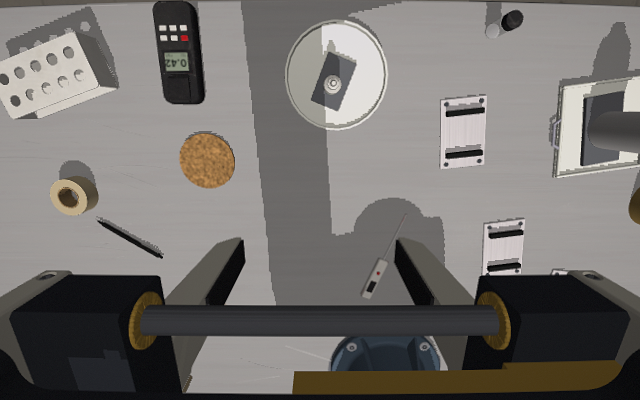

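The second wrist view shows the round tray (337,75) with the dropper (333,84) on its plate, the coaster (207,160), the rest (463,132), the meter (180,52) and the vial (500,25). Now I'll measure.

```bash
cat >> h.py <<'E'
def blobs(m,box,amin=60):
    u0,v0,u1,v1=box;k=np.zeros(m.shape,np.uint8);k[v0:v1,u0:u1]=m[v0:v1,u0:u1]
    return sorted([c for c in cv2.findContours(k,cv2.RETR_EXTERNAL,cv2.CHAIN_APPROX_NONE)[0] if cv2.contourArea(c)>amin],key=cv2.contourArea)[::-1]
def rect(s,c,z):
    "minAreaRect of contour(s) on plane z: centre, long, short, yaw of long side"
    w=onplane(s,c.reshape(-1,2),z)[:,:2]*1000
    (x,y),(a,b),t=cv2.minAreaRect(w.astype(np.float32))
    if a<b:a,b,t=b,a,t+90
    return np.round([x,y,a,b,(t+90)%180-90],1)
def circ(s,c,z):
    w=(onplane(s,c.reshape(-1,2),z)[:,:2]*1000).astype(np.float32)
    (x,y),(a,b),t=cv2.fitEllipse(cv2.convexHull(w));return np.round([x,y,a,b],1)
E
python3 - <<'E'
from h import *
import pickle
w1,w2=[pickle.load(open(f,"rb")) for f in("w1.pkl","w2.pkl")]
for s,n in((w1,"w1"),(w2,"w2")):
    g=cv2.cvtColor(s["img"],cv2.COLOR_BGR2GRAY);s["g"]=g;s["p"]=cloud(s)
    print(n,"table z",np.nanmedian(s["p"][225:230,300:330,2]))
g=w1["g"];p=w1["p"]
print("gray samples plate",g[100,322],g[160,345],"floor",g[90,295],g[150,370],"table",g[60,260],"flask",g[135,322],"plate z",p[160,340,2],"floor z",p[150,370,2])
m=(g<60);print("bearers w1",[rect(w1,c,.014).tolist() for c in blobs(m,(160,90,225,175))[:4]])
print("tray w1",[rect(w1,c,.012).tolist() for c in blobs(g>205,(270,60,395,185))[:2]])
print("stopper",[circ(w1,c,.161).tolist() for c in blobs(g<60,(320,115,360,155))[:2]], "top pts",np.nanmedian(p[(p[...,2]>.155)&(p[...,2]<.17)&(np.abs(p[...,1]+.34)<.06)&(np.abs(p[...,0]-.55)<.08)],0))
print("plate w1",[rect(w1,c,.013).tolist() for c in blobs((g>60)&(g<105),(298,85,362,172))[:3]])
g=w2["g"];p=w2["p"]
print("samples plate",g[70,345],g[100,325],"floor",g[60,310],g[60,370],"table",g[20,250],g[60,400],"z",p[100,325,2],p[60,310,2])
print("bearers w2",[rect(w2,c,.014).tolist() for c in blobs(g<60,(435,90,495,175))[:4]])
print("plate w2",[rect(w2,c,.013).tolist() for c in blobs((g<110)&(g>50),(305,45,362,115))[:3]])
hs=cv2.cvtColor(w2["img"],cv2.COLOR_BGR2HSV)
print("coaster",[circ(w2,c,.005).tolist() for c in blobs(hs[...,1]>90,(170,120,245,195))[:1]])
d=(p[...,2]>.055)&(p[...,2]<.09);print("droppertop",np.nanmedian(p[40:120,300:370][d[40:120,300:370]],0),d[40:120,300:370].sum())
E
```

```text
w1 table z 0.0010947769646642014
w2 table z 0.0008153329164768963
gray samples plate 65 93 floor 216 217 table 151 flask 154 plate z 0.012628514652584966 floor z 0.006048083539044069
bearers w1 [[564.4, -101.8, 63.8, 8.7, -83.6], [493.8, -109.7, 64.2, 8.8, -83.8]]
tray w1 [[551.0, -386.0, 146.6, 80.2, 6.1], [538.2, -300.1, 145.5, 51.8, 8.4]]
stopper [[537.2, -349.9, 25.4, 25.8]] top pts [ 0.5365926  -0.35050239  0.16195794]
plate w1 [[538.7, -353.5, 118.4, 74.4, 11.1]]
samples plate 103 104 floor 160 223 table 102 155 z 0.013590933320703713 0.004896886606662765
bearers w2 [[564.6, -98.3, 64.4, 8.7, -83.2], [494.0, -106.3, 63.8, 9.9, -84.7]]
plate w2 [[611.0, 126.3, 79.7, 48.8, -21.9]]
coaster [[480.2, 350.6, 97.8, 99.1]]
droppertop [0.60299134 0.12892789 0.06606849] 141
```

```bash
python3 - <<'E'
from h import *
import pickle
w1,w2=[pickle.load(open(f,"rb")) for f in("w1.pkl","w2.pkl")]
g=cv2.cvtColor(w1["img"],cv2.COLOR_BGR2GRAY)
print("sq tray",rect(w1,np.vstack(blobs(g>205,(270,60,395,185))[:2]),.012))
p=cloud(w1)
m=((p[...,2]>.0095)&(p[...,2]<.016)&(g<125)).astype(np.uint8);m=cv2.morphologyEx(m,cv2.MORPH_OPEN,np.ones((3,3)))
c=blobs(m,(298,85,362,172),30);print("plate",rect(w1,np.vstack(c),.013),[rect(w1,x,.013).tolist() for x in c])
p=cloud(w2);m=(p[...,2]>.0035).astype(np.uint8);m=cv2.morphologyEx(m,cv2.MORPH_OPEN,np.ones((3,3)))
c=blobs(m,(270,10,405,140))[0];print("round",circ(w2,c,.011),rect(w2,c,.011))
go(.537,-.350,.3,0)
E
```

```text
sq tray [ 545.6 -351.   155.6  145.7  -82. ]
plate [ 537.5 -349.2  119.    65.7   10.4] [[571.8, -342.9, 65.8, 49.0, -79.1], [489.3, -357.1, 66.7, 28.1, -89.8]]
round [618.6 120.8 167.7 170.1] [618.8 121.2 169.3 167.4 -16.9]
shift [ 57.8 497.5 151. ] rot [ 0.    -0.    -0.002] rows 14 q6 1.78
```

>>> arm_command(steps=[[58,498,100,0,0,0,0],[58,498,100,0,0,0,0],[58,498,100,0,0,0,0],[58,498,100,0,0,0,0],[58,498,100,0,0,0,0],[58,498,100,0,0,0,0],[58,498,100,0,0,0,0],[58,498,100,0,0,0,0],[58,498,100,0,0,0,0],[58,498,100,0,0,0,0],[58,498,100,0,0,0,0],[58,498,100,0,0,0,0],[58,498,100,0,0,0,0],[58,498,100,0,0,0,0],[58,498,100,0,0,0,0],[58,498,100,0,0,0,0]])

```text
clock: 3.87
tool_pos: [0.5376, -0.3481, 0.3513]
tool_rot: [1.0, -0.0, 0.0, -0.0]
ft_force: [-0.9, 0.2, -0.2]
gripper_width: 0.0927
grasp_force: 0.0
```

```bash
python3 - <<'E'
from h import *
go(.537,-.350,.212,0)
s=env.snapshot("wrist");p=cloud(s);m=(p[...,2]>.155)&(p[...,2]<.17);g=s["img"].max(2)<60
m&=(abs(p[...,0]-.54)<.04)&(abs(p[...,1]+.35)<.04);print(np.nanmedian(p[m],0),m.sum())
E
```

```text
shift [ -0.6   1.9 139.3] rot [-0. -0. -0.] rows 5 q6 0.92
[ 0.53788675 -0.35028536  0.16197927] 618
```

Descend, grip, lift.

>>> arm_command(steps=[[0,2,40,0,0,0,0],[0,2,80,0,0,0,0],[0,2,110,0,0,0,0],[0,2,130,0,0,0,0],[0,2,139,0,0,0,0.4],[0,2,139,0,0,0,1],[0,2,139,0,0,0,1],[0,2,139,0,0,0,1],[0,2,139,0,0,0,1],[0,2,139,0,0,0,1],[0,2,139,0,0,0,1],[0,2,139,0,0,0,1],[0,2,139,0,0,0,1],[0,2,139,0,0,0,1],[0,2,139,0,0,0,1]], squeeze=25)

```text
clock: 5.17
tool_pos: [0.538, -0.3507, 0.2118]
tool_rot: [1.0, -0.0, 0.0, -0.0]
ft_force: [0.8, -0.1, 0.5]
gripper_width: 0.027
grasp_force: 25.0
```

```bash
python3 -c "
from h import *
go(.48,.350,.207,0)"
```

```text
shift [ -58.2 -700.7    4.8] rot [-0. -0. -0.] rows 18 q6 0.92
```

>>> arm_command(steps=[[0,0,-20,0,0,0,1],[0,0,-50,0,0,0,1],[0,0,-80,0,0,0,1],[-1,-15,-100,0,0,0,1],[-4,-40,-100,0,0,0,1],[-6,-75,-100,0,0,0,1],[-10,-112,-100,0,0,0,1],[-12,-150,-100,0,0,0,1],[-16,-190,-100,0,0,0,1],[-19,-230,-100,0,0,0,1],[-22,-270,-100,0,0,0,1],[-26,-310,-100,0,0,0,1],[-29,-350,-100,0,0,0,1],[-32,-390,-100,0,0,0,1],[-36,-430,-100,0,0,0,1],[-39,-470,-100,0,0,0,1],[-42,-510,-100,0,0,0,1],[-45,-545,-100,0,0,0,1],[-48,-575,-100,0,0,0,1],[-50,-600,-100,0,0,0,1]])

```text
clock: 6.83
tool_pos: [0.4874, 0.2516, 0.3116]
tool_rot: [1.0, 0.0, -0.0, -0.0]
ft_force: [0.6, -1.1, -2.1]
gripper_width: 0.0269
grasp_force: 25.0
```

```bash
python3 -c "
from h import *
go(.48,.350,.207,0)"
```

```text
shift [ -7.2 -98.4 104.6] rot [-0.     0.     0.001] rows 5 q6 1.96
```

>>> arm_command(steps=[[-3,-35,0,0,0,0,1],[-5,-65,10,0,0,0,1],[-7,-90,30,0,0,0,1],[-7,-98,60,0,0,0,1],[-7,-98,85,0,0,0,1],[-7,-98,98,0,0,0,1],[-7,-98,104,0,0,0,1],[-7,-98,107,0,0,0,1],[-7,-98,107,0,0,0,1],[-7,-98,107,0,0,0,1]])

```text
clock: 7.67
tool_pos: [0.4816, 0.3474, 0.2058]
tool_rot: [1.0, -0.0, 0.001, -0.0]
ft_force: [-0.6, -0.1, -1.1]
gripper_width: 0.0267
grasp_force: 25.0
```

```bash
python3 -c "
from h import *
go(.48,.350,.2035,0);print(env.observe()['ft_force'])"
```

```text
shift [-1.6 -2.6  2.3] rot [-0.001 -0.001 -0.   ] rows 2 q6 2.12
[-0.62617435 -0.05983566 -1.05557898]
```

>>> arm_command(steps=[[0,0,1,0,0,0,1],[0,0,2,0,0,0,1],[0,0,2,0,0,0,1],[0,0,2,0,0,0,1]])

```text
clock: 8.0
tool_pos: [0.4816, 0.3476, 0.2037]
tool_rot: [1.0, -0.0, 0.001, -0.0]
ft_force: [0.7, -0.5, 5.8]
gripper_width: 0.0268
grasp_force: 25.0
```

Contact. Release, rise and check.

>>> arm_command(steps=[[0,0,0,0,0,0,0.6],[0,0,0,0,0,0,0.3],[0,0,0,0,0,0,0],[0,0,0,0,0,0,0],[0,0,0,0,0,0,0],[0,0,-30,0,0,0,0],[0,0,-70,0,0,0,0],[0,0,-110,0,0,0,0],[0,0,-140,0,0,0,0],[0,0,-140,0,0,0,0]])

```text
clock: 8.83
tool_pos: [0.4823, 0.3482, 0.3494]
tool_rot: [1.0, -0.0, 0.004, -0.003]
ft_force: [0.8, 0.7, 0.2]
gripper_width: 0.0888
grasp_force: 0.0
```

```bash
python3 - <<'E'
from h import *
s=env.snapshot("wrist");p=cloud(s);m=(p[...,2]>.145)&(p[...,2]<.165)&(abs(p[...,0]-.48)<.04)&(abs(p[...,1]-.35)<.04)
print(np.nanmedian(p[m],0),m.sum())
go(.47,-.35,.36,.18)
E
```

```text
[0.48188913 0.34793724 0.1539917 ] 605
shift [-11.6 697.7 -16.3] rot [-0.003 -0.005 -0.18 ] rows 18 q6 2.12
```

>>> arm_command(steps=[[-12,698,-16,0,0,-0.18,0],[-12,698,-16,0,0,-0.18,0],[-12,698,-16,0,0,-0.18,0],[-12,698,-16,0,0,-0.18,0],[-12,698,-16,0,0,-0.18,0],[-12,698,-16,0,0,-0.18,0],[-12,698,-16,0,0,-0.18,0],[-12,698,-16,0,0,-0.18,0],[-12,698,-16,0,0,-0.18,0],[-12,698,-16,0,0,-0.18,0],[-12,698,-16,0,0,-0.18,0],[-12,698,-16,0,0,-0.18,0],[-12,698,-16,0,0,-0.18,0],[-12,698,-16,0,0,-0.18,0],[-12,698,-16,0,0,-0.18,0],[-12,698,-16,0,0,-0.18,0],[-12,698,-16,0,0,-0.18,0],[-12,698,-16,0,0,-0.18,0],[-12,698,-16,0,0,-0.18,0],[-12,698,-16,0,0,-0.18,0]])

```text
clock: 10.55
tool_pos: [0.4688, -0.35, 0.3575]
tool_rot: [0.996, 0.09, -0.001, -0.001]
ft_force: [0.1, 0.8, -0.3]
gripper_width: 0.0927
grasp_force: 0.0
```

```bash
python3 - <<'E'
from h import *
import pickle
s=env.snapshot("wrist");cv2.imwrite("pics/w3.png",s["img"]);pickle.dump(s,open("w3.pkl","wb"))
p=cloud(s);g=cv2.cvtColor(s["img"],cv2.COLOR_BGR2GRAY)
w=(abs(p[...,0]-.545)<.1)&(abs(p[...,1]+.35)<.11)
c=blobs((w&(g<120)&(p[...,2]>.009)&(p[...,2]<.018)).astype(np.uint8),(0,0,640,400),200);print("plate",[rect(s,x,.013).tolist() for x in c])
m=(w&(p[...,2]>.0035)).astype(np.uint8);m=cv2.morphologyEx(m,cv2.MORPH_OPEN,np.ones((9,9)))
print("tray",[rect(s,x,.011).tolist() for x in blobs(m,(0,0,640,400),500)])
E
```

```text
plate [[537.8, -349.0, 119.0, 65.2, 11.0]]
tray [[187.8, -397.1, 1288.7, 355.9, -79.5], [540.2, -352.8, 160.1, 159.9, -81.8]]
```

View pics/w3.png

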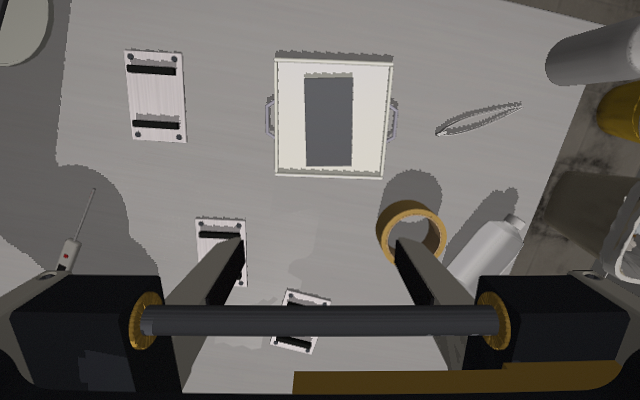

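The wrist view shows the large plate (328,120) alone in the square tray (333,117) and the rest (155,97). Plate and tray measure at nominal size. Grip the plate next.

```bash
python3 -c "
from h import *
go(.538,-.349,.091,.185)"
```

```text
shift [ 68.2  12.2 266.8] rot [-0.001  0.001 -0.004] rows 8 q6 0.67
```

>>> arm_command(steps=[[34,6,10,0,0,0,0],[60,11,35,0,0,0,0],[68,12,75,0,0,0,0],[68,12,115,0,0,0,0],[68,12,155,0,0,0,0],[68,12,190,0,0,0,0],[68,12,220,0,0,0,0],[68,12,240,0,0,0,0],[68,12,255,0,0,0,0],[68,12,262,0,0,0,0],[68,12,266,0,0,0,0],[68,12,266,0,0,0,0],[68,12,266,0,0,0,0]])

```text
clock: 11.68
tool_pos: [0.5385, -0.3501, 0.0937]
tool_rot: [0.996, 0.09, 0.0, 0.0]
ft_force: [1.0, -0.1, -0.9]
gripper_width: 0.0928
grasp_force: 0.0
```

```bash
python3 -c "
from h import *
go(.538,-.349,.091,.185);print(env.observe()['ft_force'])"
```

```text
shift [-0.3 -1.2  2.7] rot [ 0.001 -0.001 -0.005] rows 2 q6 0.74
[ 0.99787343 -0.0536565  -0.87045774]
```

>>> arm_command(steps=[[0,-1,2,0,0,0,0.1],[0,-1,2.5,0,0,0,0.4],[0,-1,2.5,0,0,0,1],[0,-1,2.5,0,0,0,1],[0,-1,2.5,0,0,0,1],[0,-1,2.5,0,0,0,1],[0,-1,2.5,0,0,0,1],[0,-1,2.5,0,0,0,1],[0,-1,2.5,0,0,0,1],[0,-1,2.5,0,0,0,1]], squeeze=30)

```text
clock: 12.52
tool_pos: [0.5379, -0.3494, 0.0905]
tool_rot: [0.996, 0.09, 0.0, 0.0]
ft_force: [-1.7, -0.2, 5.5]
gripper_width: 0.0657
grasp_force: 30.0
```

```bash
python3 -c "
from h import *
print(env.observe()['ft_force']);go(.529,-.104,.2,.11)"
```

```text
[-1.71202562 -0.17618664  5.45870899]
shift [  35.1 -243.  -109.6] rot [ 0.   -0.    0.07] rows 8 q6 0.74
```

>>> arm_command(steps=[[0,0,-10,0,0,0,1],[0,0,-35,0,0,0,1],[3,-15,-60,0,0,0,1],[8,-45,-70,0,0,0.02,1],[13,-80,-70,0,0,0.03,1],[18,-115,-70,0,0,0.04,1],[23,-150,-70,0,0,0.05,1],[27,-185,-70,0,0,0.06,1],[31,-215,-70,0,0,0.07,1],[34,-235,-70,0,0,0.07,1],[35,-243,-70,0,0,0.07,1],[35,-243,-70,0,0,0.07,1],[35,-243,-70,0,0,0.07,1]])

```text
clock: 13.6
tool_pos: [0.5291, -0.1044, 0.1605]
tool_rot: [0.998, 0.055, 0.0, 0.0]
ft_force: [-0.5, -0.3, -1.1]
gripper_width: 0.0659
grasp_force: 30.0
```

```bash
python3 - <<'E'
from h import *
print(env.observe()['ft_force']);
s=env.snapshot("wrist");cv2.imwrite("pics/w4.png",s["img"])
p=cloud(s);g=cv2.cvtColor(s["img"],cv2.COLOR_BGR2GRAY)
w=(abs(p[...,0]-.529)<.1)&(abs(p[...,1]+.104)<.06)
c=blobs((w&(p[...,2]>.06)&(p[...,2]<.10)).astype(np.uint8),(0,0,640,400),200);print("plate",[rect(s,x,.083).tolist() for x in c])
c=blobs((w&(g<60)&(p[...,2]<.03)).astype(np.uint8),(0,0,640,400),60);print("bearers",[rect(s,x,.014).tolist() for x in c])
go(.529,-.104,.101,.11)
E
```

```text
[-0.51104574 -0.26416789 -1.09635506]
plate [[542.0, -102.8, 104.7, 94.0, -83.7]]
bearers []
shift [ 0.  -0.9 59.4] rot [ 0.    -0.    -0.001] rows 3 q6 1.18
```

View pics/w4.png

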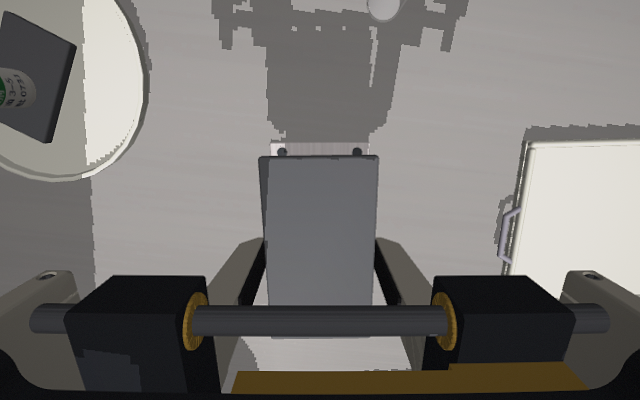

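The plate (318,230) is held level and square above the rest, whose edge shows at (320,148). Lower it.

>>> arm_command(steps=[[0,-1,20,0,0,0,1],[0,-1,40,0,0,0,1],[0,-1,52,0,0,0,1],[0,-1,57,0,0,0,1],[0,-1,59,0,0,0,1],[0,-1,60,0,0,0,1],[0,-1,60,0,0,0,1],[0,-1,60,0,0,0,1]])

```text
clock: 14.32
tool_pos: [0.5291, -0.1032, 0.101]
tool_rot: [0.998, 0.055, 0.001, 0.0]
ft_force: [1.1, -0.1, -0.8]
gripper_width: 0.0655
grasp_force: 30.0
```

>>> arm_command(steps=[[0,0,1,0,0,0,1],[0,0,1.5,0,0,0,1],[0,0,1.5,0,0,0,1],[0,0,1.5,0,0,0,0.2],[0,0,1.5,0,0,0,0],[0,0,1.5,0,0,0,0],[0,0,1.5,0,0,0,0],[0,0,-20,0,0,0,0],[0,0,-60,0,0,0,0],[0,0,-100,0,0,0,0],[0,0,-140,0,0,0,0],[0,0,-180,0,0,0,0],[-30,0,-210,0,0,0,0],[-60,0,-230,0,0,0,0],[-60,0,-230,0,0,0,0],[-60,0,-230,0,0,0,0]])

```text
clock: 15.65
tool_pos: [0.4686, -0.1097, 0.3315]
tool_rot: [0.999, 0.055, 0.001, 0.001]
ft_force: [-0.4, -0.1, -0.7]
gripper_width: 0.0928
grasp_force: 0.0
```

```bash
cat >> h.py <<'E'
def plates(s,x,y,zl,zh,r=.09,gm=125):
    p=cloud(s);g=cv2.cvtColor(s["img"],cv2.COLOR_BGR2GRAY)
    m=(np.hypot(p[...,0]-x,p[...,1]-y)<r)&(p[...,2]>zl)&(p[...,2]<zh)&(g<gm)
    return [rect(s,c,(zl+zh)/2).tolist() for c in blobs(m.astype(np.uint8),(0,0,640,400),150)]
E
python3 - <<'E'
from h import *
import pickle
s=env.snapshot("wrist");pickle.dump(s,open("w5.pkl","wb"))
p=cloud(s);g=cv2.cvtColor(s["img"],cv2.COLOR_BGR2GRAY)
w=(abs(p[...,0]-.529)<.09)&(abs(p[...,1]+.104)<.07)
print("plate",plates(s,.529,-.104,.016,.028,gm=140))
c=blobs((w&(g>150)&(p[...,2]>.003)).astype(np.uint8),(0,0,640,400),40);print([rect(s,x,.004).tolist() for x in c])
print(plates(s,.61,.125,.009,.018),s["img"].shape)
go(.53,.125,.36,0)
E
```

```text
plate [[528.1, -103.0, 120.2, 66.0, 7.0]]
[[532.6, -140.9, 119.8, 6.7, 7.6], [523.8, -66.5, 118.6, 3.8, 6.6]]
[[611.0, 123.7, 80.2, 52.4, -21.4]] (400, 640, 3)
shift [  86.2 -226.5  -29.6] rot [ 0.    -0.001  0.109] rows 7 q6 1.14
```

>>> arm_command(steps=[[86,-227,-30,0,0,0.11,0],[86,-227,-30,0,0,0.11,0],[86,-227,-30,0,0,0.11,0],[86,-227,-30,0,0,0.11,0],[86,-227,-30,0,0,0.11,0],[86,-227,-30,0,0,0.11,0],[86,-227,-30,0,0,0.11,0],[86,-227,-30,0,0,0.11,0],[86,-227,-30,0,0,0.11,0]])

```text
clock: 16.45
tool_pos: [0.5298, 0.1256, 0.3588]
tool_rot: [1.0, 0.0, -0.001, 0.0]
ft_force: [-0.5, -1.3, 0.4]
gripper_width: 0.0929
grasp_force: 0.0
```

```bash
python3 - <<'E'
from h import *
s=env.snapshot("wrist");cv2.imwrite("pics/w6.png",s["img"])
p=cloud(s);w=(abs(p[...,0]-.605)<.04)&(abs(p[...,1]-.127)<.04)
for a,b in((.025,.04),(.04,.056),(.057,.064),(.066,.09)):
    m=w&(p[...,2]>a)&(p[...,2]<b);q=p[m];print(a,m.sum(),np.nanmin(q,0).round(4),np.nanmax(q,0).round(4),np.nanmedian(q,0).round(4))
print(plates(s,.61,.125,.009,.018))
m=((np.hypot(p[...,0]-.618,p[...,1]-.121)<.1)&(p[...,2]>.0035)).astype(np.uint8);m=cv2.morphologyEx(m,cv2.MORPH_OPEN,np.ones((5,5)))
print("round",[circ(s,c,.011) for c in blobs(m,(0,0,640,400),500)])
E
```

```text
Traceback (most recent call last):
ValueError: zero-size array to reduction operation fmin which has no identity
```

View pics/w6.png

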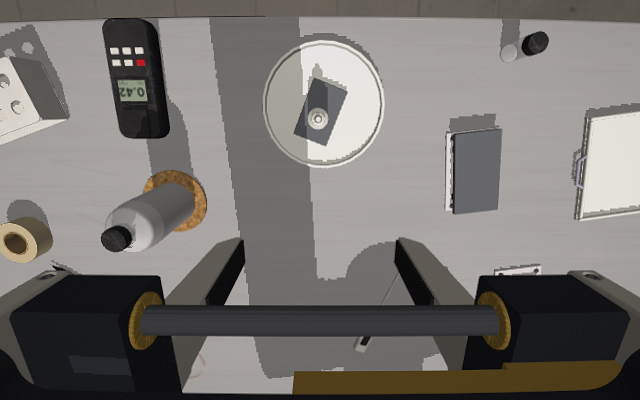

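The dropper (318,118) is on the small plate (320,110) in the round tray (323,103). The flask stands on the coaster, and the large plate lies on the rest (475,170).

```bash
python3 - <<'E'
from h import *
s=env.snapshot("wrist")
p=cloud(s);print(p[112:126:3,318,:].round(4).tolist())
m=(abs(p[...,0]-.605)<.045)&(abs(p[...,1]-.127)<.045)&(p[...,2]>.03)
print(m.sum(),[rect(s,c,.058).tolist() for c in blobs(m.astype(np.uint8),(0,0,640,400),20)])
g=cv2.cvtColor(s["img"],cv2.COLOR_BGR2GRAY)
c=blobs((g>125).astype(np.uint8),(303,102,333,135),60);print("disc",[circ(s,x,.058).tolist() for x in c])
print(plates(s,.61,.125,.009,.018))
m=((np.hypot(p[...,0]-.618,p[...,1]-.121)<.1)&(p[...,2]>.0035)).astype(np.uint8);m=cv2.morphologyEx(m,cv2.MORPH_OPEN,np.ones((5,5)))
print("round",[circ(s,c,.011).tolist() for c in blobs(m,(0,0,640,400),500)])
go(.604,.129,.2,-.37);go(.604,.129,.105,-.37)
E
```

```text
[[0.6121, 0.1268, 0.0646], [0.6086, 0.1268, 0.069], [0.6052, 0.1268, 0.0766], [0.6018, 0.1268, 0.0767], [0.5979, 0.1268, 0.0666]]
4750 [[315.7, 133.0, 530.2, 32.7, 89.6], [604.2, 128.1, 25.3, 25.0, -0.1]]
disc [[604.2, 128.1, 25.4, 25.8]]
[[611.4, 125.8, 80.1, 48.6, -21.8]]
round [[142.4, 119.9, 573.6, 1344.6], [618.5, 120.7, 168.5, 169.6]]
shift [ 74.5  -4.5 159.3] rot [0.001 0.001 0.369] rows 6 q6 1.72
shift [ 74.6  -4.5 254.3] rot [0.001 0.001 0.369] rows 8 q6 1.72
```

>>> arm_command(steps=[[37,-2,20,0,0,0.12,0],[74,-3,50,0,0,0.24,0],[75,-3,90,0,0,0.36,0],[75,-3,130,0,0,0.37,0],[75,-3,165,0,0,0.37,0],[75,-3,200,0,0,0.37,0],[75,-3,230,0,0,0.37,0],[75,-3,248,0,0,0.37,0],[75,-3,254,0,0,0.37,0.2],[75,-3,254,0,0,0.37,0.5],[75,-3,254,0,0,0.37,0.6],[75,-3,254,0,0,0.37,1],[75,-3,254,0,0,0.37,1],[75,-3,254,0,0,0.37,1],[75,-3,254,0,0,0.37,1],[75,-3,254,0,0,0.37,1],[75,-3,254,0,0,0.37,1],[75,-3,254,0,0,0.37,1],[75,-3,254,0,0,0.37,1]], squeeze=8)

```text
clock: 18.13
tool_pos: [0.6047, 0.1285, 0.1062]
tool_rot: [0.983, -0.184, -0.0, -0.0]
ft_force: [-1.1, 0.1, 0.8]
gripper_width: 0.0266
grasp_force: 8.0
```

```bash
python3 -c "
from h import *
go(.540,-.352,.105,0.14)"
```

```text
shift [113.5 471.4   1.2] rot [-0.    0.   -0.51] rows 13 q6 2.08
```

>>> arm_command(steps=[[0,0,-20,0,0,0,1],[0,0,-50,0,0,0,1],[0,0,-80,0,0,0,1],[4,15,-95,0,0,0,1],[10,40,-95,0,0,-0.04,1],[18,75,-95,0,0,-0.08,1],[27,112,-95,0,0,-0.12,1],[36,150,-95,0,0,-0.16,1],[46,190,-95,0,0,-0.2,1],[55,230,-95,0,0,-0.25,1],[65,270,-95,0,0,-0.3,1],[75,310,-95,0,0,-0.35,1],[84,350,-95,0,0,-0.4,1],[94,390,-95,0,0,-0.45,1],[102,425,-95,0,0,-0.5,1],[108,450,-95,0,0,-0.51,1],[113,468,-95,0,0,-0.51,1],[113,471,-80,0,0,-0.51,1],[113,471,-60,0,0,-0.51,1],[113,471,-60,0,0,-0.51,1]])

```text
clock: 19.8
tool_pos: [0.5382, -0.351, 0.1628]
tool_rot: [0.998, 0.069, -0.002, -0.002]
ft_force: [0.2, 0.8, -1.1]
gripper_width: 0.0267
grasp_force: 8.0
```

```bash
python3 -c "
from h import *
go(.540,-.3525,.098,0.14)"
```

```text
shift [ 1.8  1.9 64.7] rot [-0.004  0.004 -0.001] rows 3 q6 0.78
```

>>> arm_command(steps=[[1,2,20,0,0,0,1],[1,2,40,0,0,0,1],[1,2,54,0,0,0,1],[1,2,60,0,0,0,1],[1,2,63,0,0,0,1],[1,2,64,0,0,0,1],[1,2,64,0,0,0,1],[1,2,64,0,0,0,1]])

```text
clock: 20.47
tool_pos: [0.5413, -0.3535, 0.1032]
tool_rot: [0.998, 0.07, 0.001, 0.0]
ft_force: [0.2, -0.3, 0.2]
gripper_width: 0.0267
grasp_force: 8.0
```

```bash
python3 -c "
from h import *
go(.540,-.3525,.098,0.14);print(env.observe()['ft_force'])"
```

```text
shift [-1.1 -1.2  5.2] rot [ 0.001 -0.001 -0.   ] rows 2 q6 0.78
[ 0.16899253 -0.30447302  0.22096022]
```

>>> arm_command(steps=[[0,0,2,0,0,0,1],[0,0,3.5,0,0,0,1],[0,0,3.5,0,0,0,1],[0,0,3.5,0,0,0,1]])

```text
clock: 20.8
tool_pos: [0.5409, -0.3533, 0.0988]
tool_rot: [0.998, 0.07, -0.0, -0.0]
ft_force: [-0.1, 0.5, -0.4]
gripper_width: 0.0265
grasp_force: 8.0
```

```bash
python3 -c "
from h import *
go(.540,-.3525,.098,0.14);print(env.observe()['ft_force'])"
```

```text
shift [-0.8 -0.9  0.8] rot [-0.  0. -0.] rows 2 q6 0.78
[-0.05923603  0.47199307 -0.42582425]
```

>>> arm_command(steps=[[0,0,1,0,0,0,1],[0,0,1,0,0,0,1],[0,0,1,0,0,0,0.6],[0,0,1,0,0,0,0.5],[0,0,1,0,0,0,0.3],[0,0,1,0,0,0,0],[0,0,1,0,0,0,0],[0,0,1,0,0,0,0],[0,0,-20,0,0,0,0],[0,0,-60,0,0,0,0],[0,0,-100,0,0,0,0],[0,0,-140,0,0,0,0],[0,0,-180,0,0,0,0],[-30,0,-220,0,0,0,0],[-60,0,-240,0,0,0,0],[-60,0,-240,0,0,0,0],[-60,0,-240,0,0,0,0]])

```text
clock: 22.22
tool_pos: [0.4807, -0.3622, 0.3406]
tool_rot: [0.998, 0.069, 0.001, 0.001]
ft_force: [1.2, 0.1, -0.4]
gripper_width: 0.0929
grasp_force: 0.0
```

```bash
python3 - <<'E'
from h import *
s=env.snapshot("wrist");cv2.imwrite("pics/w7.png",s["img"]);p=cloud(s)
m=(abs(p[...,0]-.54)<.06)&(abs(p[...,1]+.352)<.06)&(p[...,2]>.03);q=p[m]
print(q[q[:,2]>q[:,2].max()-.006].mean(0),q[:,2].max(),[rect(s,c,.05).tolist() for c in blobs(m.astype(np.uint8),(0,0,640,400),20)])
go(.611,.125,.25,-.375);go(.611,.125,.0905,-.375)
E
```

```text
[ 0.50232124 -0.34219613  0.37558064] 0.38029172654939847 [[241.5, -332.7, 989.9, 306.3, -81.9], [541.7, -353.6, 25.2, 24.7, 7.9]]
shift [ 195.8 -464.1   88.9] rot [ 0.    -0.001  0.514] rows 14 q6 0.71
shift [ 195.7 -464.2  248.4] rot [ 0.    -0.001  0.514] rows 15 q6 0.71
```

View pics/w7.png

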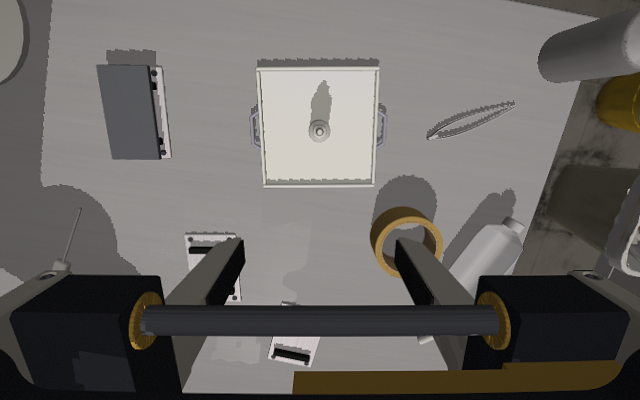

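The dropper stands at (318,130), in the middle of the square tray. Now the small plate.

>>> arm_command(steps=[[196,-464,90,0,0,0.514,0],[196,-464,90,0,0,0.514,0],[196,-464,90,0,0,0.514,0],[196,-464,90,0,0,0.514,0],[196,-464,90,0,0,0.514,0],[196,-464,90,0,0,0.514,0],[196,-464,90,0,0,0.514,0],[196,-464,90,0,0,0.514,0],[196,-464,90,0,0,0.514,0],[196,-464,90,0,0,0.514,0],[196,-464,90,0,0,0.514,0],[196,-464,90,0,0,0.514,0],[196,-464,90,0,0,0.514,0],[196,-464,90,0,0,0.514,0],[196,-464,90,0,0,0.514,0],[196,-464,90,0,0,0.514,0],[196,-464,90,0,0,0.514,0]])

```text
clock: 23.68
tool_pos: [0.6108, 0.1242, 0.2484]
tool_rot: [0.982, -0.187, -0.0, 0.0]
ft_force: [0.0, 0.1, 0.1]
gripper_width: 0.0931
grasp_force: 0.0
```

```bash
python3 - <<'E'
from h import *
s=env.snapshot("wrist");print(plates(s,.611,.125,.009,.018,r=.07))
go(.611,.125,.0905,-.375)
E
```

```text
[[611.9, 125.4, 79.8, 48.9, -21.5]]
shift [ -0.2  -0.9 158.1] rot [ 0.  0. -0.] rows 5 q6 2.07
```

>>> arm_command(steps=[[0,-1,40,0,0,0,0],[0,-1,80,0,0,0,0],[0,-1,110,0,0,0,0],[0,-1,132,0,0,0,0],[0,-1,147,0,0,0,0],[0,-1,154,0,0,0,0],[0,-1,156,0,0,0,0],[0,-1,156,0,0,0,0],[0,-1,156,0,0,0,0]])

```text
clock: 24.48
tool_pos: [0.6119, 0.1259, 0.094]
tool_rot: [0.983, -0.186, 0.001, -0.0]
ft_force: [-0.8, -0.2, 0.2]
gripper_width: 0.093
grasp_force: 0.0
```

```bash
python3 - <<'E'
from h import *
go(.611,.125,.0905,-.375);print(env.observe()["ft_force"])
E
```

```text
shift [-0.5  1.1  3.5] rot [-0.001 -0.002  0.   ] rows 2 q6 2.07
[-0.80660948 -0.22478074  0.22145444]
```

>>> arm_command(steps=[[0,0,2,0,0,0,0.1],[0,0,2.5,0,0,0,0.4],[0,0,2.5,0,0,0,1],[0,0,2.5,0,0,0,1],[0,0,2.5,0,0,0,1],[0,0,2.5,0,0,0,1],[0,0,2.5,0,0,0,1],[0,0,2.5,0,0,0,1],[0,0,2.5,0,0,0,1],[0,0,2.5,0,0,0,1],[0,0,2.5,0,0,0,1]], squeeze=25)

```text
clock: 25.4
tool_pos: [0.6113, 0.126, 0.0903]
tool_rot: [0.983, -0.186, -0.0, 0.0]
ft_force: [-1.1, -0.3, 1.2]
gripper_width: 0.0493
grasp_force: 25.0
```

```bash
python3 - <<'E'
from h import *
go(.5285,-.1035,.16,.12);print(env.observe()["ft_force"])
E
```

```text
shift [  6.8 243.9 -69.7] rot [ 0.     0.    -0.494] rows 8 q6 2.07
[-1.07577415 -0.26684143  1.15541884]
```

>>> arm_command(steps=[[0,0,-10,0,0,0,1],[0,0,-40,0,0,0,1],[0,15,-68,0,0,-0.05,1],[1,45,-70,0,0,-0.12,1],[2,80,-70,0,0,-0.2,1],[3,115,-70,0,0,-0.28,1],[4,150,-70,0,0,-0.36,1],[5,185,-70,0,0,-0.43,1],[6,215,-70,0,0,-0.48,1],[7,235,-70,0,0,-0.494,1],[7,244,-70,0,0,-0.494,1],[7,244,-70,0,0,-0.494,1],[7,244,-70,0,0,-0.494,1]])

```text
clock: 26.48
tool_pos: [0.5289, -0.1032, 0.1606]
tool_rot: [0.998, 0.059, 0.0, -0.0]
ft_force: [0.4, -0.1, -1.3]
gripper_width: 0.0497
grasp_force: 25.0
```

```bash
python3 - <<'E'
from h import *
s=env.snapshot("wrist");cv2.imwrite("pics/w8.png",s["img"])
go(.5285,-.1035,.1075,.12);print(env.observe()["ft_force"])
E
```

```text
shift [-0.6  0.7 53. ] rot [-0. -0. -0.] rows 3 q6 1.17
[-0.43287308 -1.29175393 -0.90756361]
```

View pics/w8.png

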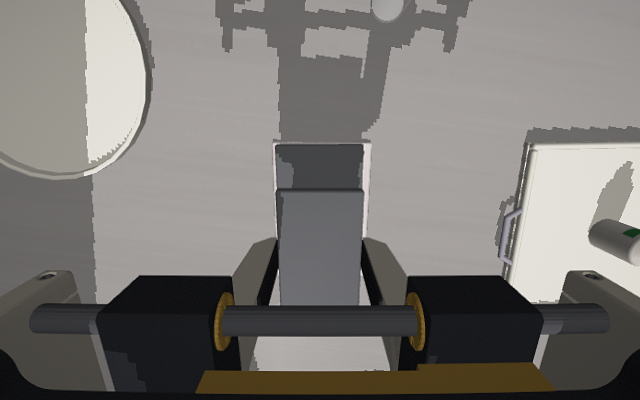

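The small plate (320,240) is held square above the large one (320,170). Lower it.

>>> arm_command(steps=[[0,1,20,0,0,0,1],[0,1,38,0,0,0,1],[0,1,47,0,0,0,1],[0,1,50,0,0,0,1],[0,1,52,0,0,0,1],[0,1,52,0,0,0,1],[0,1,52,0,0,0,1],[0,1,52,0,0,0,1]])

```text
clock: 27.2
tool_pos: [0.5291, -0.1046, 0.1089]
tool_rot: [0.998, 0.06, 0.001, 0.0]
ft_force: [-0.1, -0.1, -0.2]
gripper_width: 0.0492
grasp_force: 25.0
```

```bash
python3 - <<'E'
from h import *
go(.5285,-.1035,.1075,.12);print(env.observe()["ft_force"])
E
```

```text
shift [-0.5 -1.2  1.4] rot [ 0.    -0.001 -0.   ] rows 2 q6 1.17
[-0.06442647 -0.11303744 -0.24867176]
```

>>> arm_command(steps=[[0,0,1,0,0,0,1],[0,0,1,0,0,0,1],[0,0,1,0,0,0,0.4],[0,0,1,0,0,0,0.2],[0,0,1,0,0,0,0],[0,0,1,0,0,0,0],[0,0,1,0,0,0,0],[0,0,-20,0,0,0,0],[0,0,-60,0,0,0,0],[0,0,-100,0,0,0,0],[0,0,-140,0,0,0,0],[0,0,-180,0,0,0,0],[-30,0,-210,0,0,0,0],[-60,0,-230,0,0,0,0],[-60,0,-230,0,0,0,0],[-60,0,-230,0,0,0,0]])

```text
clock: 28.53
tool_pos: [0.4687, -0.112, 0.3396]
tool_rot: [0.998, 0.059, 0.001, 0.001]
ft_force: [0.1, -0.2, 0.6]
gripper_width: 0.093
grasp_force: 0.0
```

```bash
python3 - <<'E'
from h import *
s=env.snapshot("wrist");cv2.imwrite("pics/w9.png",s["img"])
print("small",plates(s,.529,-.104,.0265,.034,gm=140)); print("both",plates(s,.529,-.104,.017,.027,gm=140))
go(.482,.348,.36,0);print(env.observe()["clock"])
E
```

```text
small [[529.3, -104.4, 79.3, 49.9, 6.7]]
both [[528.6, -102.9, 119.7, 66.0, 7.0]]
shift [  67.5 -455.   -21.7] rot [ 0.    -0.001  0.119] rows 13 q6 1.12
28.5833
```

View pics/w9.png

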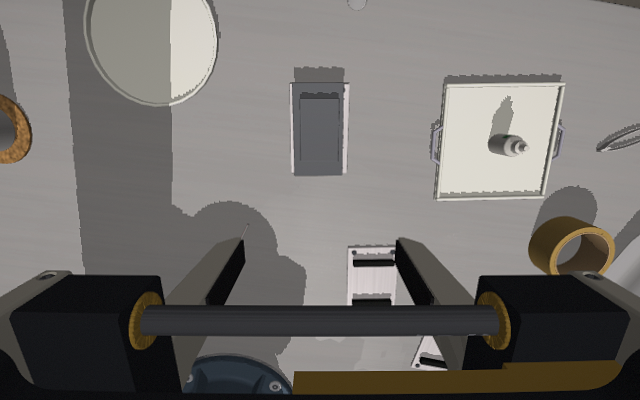

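The stack (320,130) is centred on the rest. Next, the flask on the coaster.

>>> arm_command(steps=[[67,-455,-22,0,0,0.119,0],[67,-455,-22,0,0,0.119,0],[67,-455,-22,0,0,0.119,0],[67,-455,-22,0,0,0.119,0],[67,-455,-22,0,0,0.119,0],[67,-455,-22,0,0,0.119,0],[67,-455,-22,0,0,0.119,0],[67,-455,-22,0,0,0.119,0],[67,-455,-22,0,0,0.119,0],[67,-455,-22,0,0,0.119,0],[67,-455,-22,0,0,0.119,0],[67,-455,-22,0,0,0.119,0],[67,-455,-22,0,0,0.119,0],[67,-455,-22,0,0,0.119,0],[67,-455,-22,0,0,0.119,0],[67,-455,-22,0,0,0.119,0]])

```text
clock: 29.92
tool_pos: [0.4816, 0.3467, 0.36]
tool_rot: [1.0, -0.0, -0.0, 0.0]
ft_force: [-0.7, -0.4, 0.2]
gripper_width: 0.0929
grasp_force: 0.0
```

```bash
python3 - <<'E'
from h import *
s=env.snapshot("wrist");p=cloud(s);m=(p[...,2]>.145)&(p[...,2]<.165)&(abs(p[...,0]-.48)<.04)&(abs(p[...,1]-.35)<.04)
print(np.nanmedian(p[m],0),m.sum())
go(.482,.348,.204,0)
E
```

```text
[0.48181081 0.34741796 0.15402511] 567
shift [  0.4  -1.2 156.2] rot [ 0.     0.    -0.001] rows 5 q6 2.12
```

>>> arm_command(steps=[[0,-1,40,0,0,0,0],[0,-1,80,0,0,0,0],[0,-1,115,0,0,0,0],[0,-1,140,0,0,0,0],[0,-1,152,0,0,0,0.1],[0,-1,156,0,0,0,0.4],[0,-1,156,0,0,0,1],[0,-1,156,0,0,0,1],[0,-1,156,0,0,0,1],[0,-1,156,0,0,0,1],[0,-1,156,0,0,0,1],[0,-1,156,0,0,0,1],[0,-1,156,0,0,0,1],[0,-1,156,0,0,0,1],[0,-1,156,0,0,0,1]], squeeze=25)

```text
clock: 31.22
tool_pos: [0.4813, 0.3489, 0.2042]
tool_rot: [1.0, 0.0, -0.0, 0.0]
ft_force: [0.7, 0.7, -0.5]
gripper_width: 0.0266
grasp_force: 25.0
```

```bash
python3 - <<'E'
from h import *
go(.6185,.121,.204,0);print(env.observe()["ft_force"])
E
```

```text
shift [1.370e+02 2.281e+02 2.000e-01] rot [0.    0.    0.001] rows 8 q6 2.12
[ 0.71986059  0.66578198 -0.53422287]
```

>>> arm_command(steps=[[0,0,-20,0,0,0,1],[0,0,-50,0,0,0,1],[4,8,-75,0,0,0,1],[15,25,-80,0,0,0,1],[32,53,-80,0,0,0,1],[52,86,-80,0,0,0,1],[72,119,-80,0,0,0,1],[92,152,-80,0,0,0,1],[110,183,-80,0,0,0,1],[124,206,-80,0,0,0,1],[133,221,-80,0,0,0,1],[137,228,-70,0,0,0,1],[137,228,-45,0,0,0,1],[137,228,-22,0,0,0,1],[137,228,-10,0,0,0,1],[137,228,-4,0,0,0,1],[137,228,-3,0,0,0,1],[137,228,-3,0,0,0,1],[137,228,-3,0,0,0,1]])

```text
clock: 32.8
tool_pos: [0.6189, 0.1214, 0.2084]
tool_rot: [1.0, 0.001, 0.001, -0.0]
ft_force: [-0.2, 0.1, -1.9]
gripper_width: 0.0263
grasp_force: 25.0
```

```bash
python3 - <<'E'
from h import *
go(.6185,.121,.204,0);print(env.observe()["ft_force"])
E
```

```text
shift [-0.4  0.4  4.4] rot [-0.    -0.002  0.001] rows 2 q6 1.69
[-0.16847283  0.09809043 -1.91229172]
```

>>> arm_command(steps=[[0,0,2,0,0,0,1],[0,0,3.5,0,0,0,1],[0,0,4,0,0,0,1],[0,0,4,0,0,0,1],[0,0,4,0,0,0,1]])

```text
clock: 33.22
tool_pos: [0.6189, 0.121, 0.2042]
tool_rot: [1.0, 0.0, 0.001, -0.0]
ft_force: [-1.6, -1.6, 5.3]
gripper_width: 0.0267
grasp_force: 25.0
```

Contact. Release, rise and check.

>>> arm_command(steps=[[0,0,0,0,0,0,0.6],[0,0,0,0,0,0,0.3],[0,0,0,0,0,0,0],[0,0,0,0,0,0,0],[0,0,0,0,0,0,0],[0,0,-30,0,0,0,0],[0,0,-70,0,0,0,0],[0,0,-110,0,0,0,0],[0,0,-150,0,0,0,0],[-40,0,-180,0,0,0,0],[-80,0,-200,0,0,0,0],[-80,0,-200,0,0,0,0],[-80,0,-200,0,0,0,0]])

```text
clock: 34.3
tool_pos: [0.5371, 0.1212, 0.4056]
tool_rot: [1.0, 0.001, 0.002, -0.0]
ft_force: [-0.1, 0.3, -0.2]
gripper_width: 0.0927
grasp_force: 0.0
```

```bash
python3 - <<'E'
from h import *
s=env.snapshot("wrist");cv2.imwrite("pics/w10.png",s["img"]);p=cloud(s)
m=(p[...,2]>.145)&(p[...,2]<.165)&(abs(p[...,0]-.618)<.05)&(abs(p[...,1]-.121)<.05)
print("flask",np.nanmedian(p[m],0),m.sum(),env.observe()["clock"])
m=((np.hypot(p[...,0]-.618,p[...,1]-.121)<.1)&(p[...,2]>.0035)&(p[...,2]<.02)).astype(np.uint8);m=cv2.morphologyEx(m,cv2.MORPH_OPEN,np.ones((5,5)))
print("round",[circ(s,c,.011).tolist() for c in blobs(m,(0,0,640,400),500)])
E
```

```text
flask [0.61863439 0.12111824 0.15398734] 499 34.35
round [[618.5, 120.5, 169.4, 169.6]]
```

View pics/w10.png

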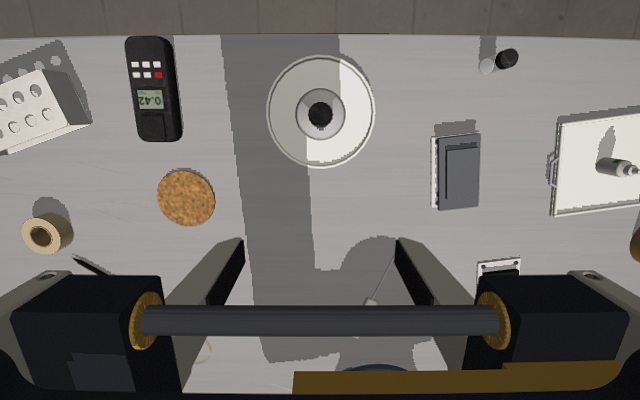

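The flask (320,113) is in the middle of the round tray, the plates are stacked on the rest (457,173) and the dropper stands in the square tray (613,165). The meter and the vial are untouched. I'll hand the job in.

```bash
python3 -c "
from workcell import env
print(env.job_done())"
```

```text
the job is handed in; nothing more can be done
None
```

I handed the job in at about 34 s with flask and dropper bottle swapped and both plates stacked on the leftmost rest; the last camera checks put everything within about 2 mm of centre, but no verdict came back.

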